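# Shut the food box: lock the lid lever, snap the vent cap home

### The job

Shut the white food storage box on the worktop: first press the steel lever on its lid down until the catch holds it by itself, let go of it, then take the steel cap with the black knob from the worktop and press it squarely onto the vent stud of the lid until it clicks, and go on pressing after the click so that the rubber ring under it is squeezed. Finish like that, still holding the cap and pressing it down on the ring, with the lever still locked; leave the glasses, cup, mug, jar and carafe standing where they are.

Things in the scene. Friction and masses are not known exactly. Their poses are not given: they have to be found in the camera images.
- store_box: White enamel food box with a wooden lid, fixed to the worktop. 134 x 214 mm on plan (own x by y), lid top 85 mm up. Origin: centre of the underside; z up, y along the box, x towards the lever's hinge. The lever is on the +y half of the lid (y = +50 mm), the vent stud on the -y half (y = -55 mm), both at x about 0.
- stud (a point): Point on the vent stud's axis at the height of the lid top; axes as the box's. The steel stud is 18 mm in diameter and 24 mm high, its top 7 mm tapering to 10 mm. Round its foot lies a sprung rubber ring, 36 mm in outer diameter, its top 8 mm above this point when free.
- seal_ring (a joint): How far the rubber ring round the stud's foot is squeezed down, in m: 0 free, 0.006 at most. It resists with 2 N per mm (12 N at its stop) and springs back when not pressed.
- lever (a joint): Angle of the steel lid lever in rad: 0 standing up (34 degrees above level), grows as it is pressed down; level at 0.60, stop at 0.635. A spring lifts it back to 0 until a ball catch under it snaps over its tongue (at about 0.5 rad) and then holds it at 0.57 to 0.63. Pressing on the pad takes about 3 to 8 N.
- lever_pad (a point): Centre of the top face of the lever's finger pad (32 x 34 mm, 6 mm thick). Axes of the lever: z square to the pad, x along the lever to the hinge. The hinge axis is parallel to the box's y, 77 mm from this point, 24 mm above the lid, at x = +45 mm of the box. The pad is about 70 mm above the lid when up, 27 mm when locked.
- snap_cap: Snap cap, loose, 40 mm in diameter, 54 mm tall, about 60 g: steel skirt 28 mm high, open below, with a round black knob on top. Origin: centre of the underside; z up through the knob. Starts upright on the worktop, mouth down. A rounded lip in its mouth, 5 mm high, leaves 22 mm clear; the hollow is 24 mm deep. Snapped on, it can be pressed down to 2 mm above the lid.
- snap_balls (a point): Point on the stud's axis, 16 mm above the lid, level with four sprung steel balls (8 mm) that stick out of the stud's side to a 27 mm circle. The cap's lip first rests on them, with the cap's underside about 19 mm above the lid; pushed with about 7 N they give way (the click), then hold the cap with its underside 8 to 9 mm above the lid.
- cap_knob (a point): Middle of the cap's black knob, on the cap's axis, 41 mm above its underside; the knob is 24 mm in diameter and runs from 28 to 54 mm above the underside.
- tea_glass_1: Small amber tea glass, 39 mm in diameter, 52 mm tall; bystander. Origin: centre of its underside.
- tea_glass_2: Another such small amber tea glass, 39 x 52 mm; bystander. Origin: centre of its underside.
- glass_cup: Clear glass coffee cup with handle, 45 x 77 x 51 mm; bystander. Origin: under its middle.
- teal_mug: Teal mug with handle, 68 x 99 x 73 mm; bystander. Origin: under its middle.
- coffee_jar: Coffee jar with wooden lid, 66 mm in diameter, 106 mm tall; bystander. Origin: centre of its underside.
- coffee_carafe: Small clear glass carafe, 83 mm in diameter, 138 mm tall; bystander. Origin: centre of its underside.

How it is judged:
By the outcome, as a careful person would: the job done as asked, in the order asked, and still so for the second after the job is handed in, while the arm keeps its last pose, push and grip.
It also fails if it takes over 48 s, if anything falls off the work surface, if the arm or the gripper's body presses on something with over 40 N, if the wrist force passes 120 N, or if a joint passes its speed limit or range.

### The arm

A 6-joint arm with a two-finger parallel gripper is mounted at the origin on a cart in front of the work surface, level with it; the furniture and walls round the work are solid. World frame = base frame: x ahead of the robot, y to its left, z up, the work surface at z = 0. Lengths are in mm, angles in rad, forces in N, time in s.
With the tool pointing down it reaches from about 400 to 925 mm from the base axis. Payload 12.5 kg.
Tool frame: the origin (TCP) lies on the centre line of the jaws, within the pads' length; the fingertips stand 19 mm ahead of it and the grasp point (between the pads) is the TCP; z points along the fingers, y is the line along which they close (so a half turn about z gives the same grasp; the last joint's range is limited). The gripper opens to 95 mm and grips with 3 to 60 N. Pads are 20 mm wide; open, the fingers measure 119 mm over their backs; the gripper's body (75 mm by 180 mm) begins 59 mm behind the grasp point.
Start: joints at [-0.106, 0.491, 1.559, -0, 1.092, -0.106], TCP at [625.016, 0.021, 233.661] pointing down, gripper open.
Joint ranges: [-3.1, 3.1], [-0.84, 2.19], [0.05, 2.79], [-1.13, 4.28], [0.06, 2.93], [-2.69, 2.69]. Speed limits (rad/s): [2.22, 2.22, 2.79, 3.14, 3.14, 3.14].

### API

Orientations are given as [roll, pitch, yaw] about the fixed x, y, z axes, in that order (R = Rz(yaw) Ry(pitch) Rx(roll)).
In Python, from cell import state, read_camera, job_done gives the robot as it stands.
- The arm moves only by the tool arm_command, never from a script. Its argument "deltas" is a list of rows, each an object of numbers: "dx", "dy", "dz": the shift along the world's x, y, z in m; "yaw": the turn about the world's z in degrees. In form: [{"dx": .., "dy": .., "dz": .., "yaw": ..}, ...]. A call has 1 to 20 rows; each row shifts and turns the commanded pose from where the row before left it; what a row does not reach is not made up. A row lasts 1/10 s, in which the tool goes at most 50 mm and 8.59 degrees, less where a joint would pass 70% of its speed; a pose out of reach is approached as far as the arm can. A call with a gripper value outside its range is refused whole. "gripper" is the finger opening in m, from 0 to 0.0951, set as the call begins (left out, the last holds). The fingers move at their own pace and stop on an object; the grip force is fixed at half the most. Time passes only in rows, so rows that do not move let the fingers close. It gives the time, the measured TCP pose, the force, the opening and the grip force at its end, in the units of the state.
- state(): the state, without advancing time (a new reading comes with each control period).
- read_camera(name): name is "scene" or "side" or "wrist"; returns a dict with "color" (384x512x3 uint8, red, green, blue), "range_z" (384x512 float32, mm along the optical axis (not along the pixel's ray), 0 where there is no reading), "fx", "fy", "cx", "cy" (pixels), "extrinsics" (4x4, takes a point from camera to world coordinates). Camera axes: x right, y up, looking along -z (the intrinsics and any distortion apply to the point x, -y, -z); pixel columns grow to the right and rows downward; lengths in mm; the calibration is good to about 2 mm. A picture is of the moment at which its call begins.
- job_done(): hands the job in; it is judged then, once.
The state is a dict: "t": time; "joints": joint angles; "qvel": joint speeds; "tau": joint torques, N m; "eef_pos": TCP position; "tcp_rot": TCP orientation; "ft_force": force on the tool from outside, world axes, zero at the start; "moment": the same for the moment, N m; "opening": opening from 0.0 (shut) to 1.0 (fully open); "grip_force": force on a finger pad.
Only numpy, scipy, OpenCV 4.12 (cv2) and the standard library are available. Lean on these libraries where they do the work, as an engineer would, in place of code of your own. Each camera call takes 0.05 s, during which the arm holds its last target. There are 200 camera calls.

## Working session

There is one attempt and no reset: what is moved stays moved. The work goes in short steps, Python scripts to look and compute and a tool call to move; the robot and the scene stay as the last step left them, time stands still between calls to the robot, and variables do not carry over. Pictures are saved under pics/ and viewed, at most 10 in all, crops included, and the job is handed in when it is done.

Besides the shell and the picture viewer there is one more tool, called after ">>>" as name([rows], argument=value, ...), one row to a line, values as JSON. arm_command: Moves the arm, as the interface text tells. Its arguments: {"type":"object","properties":{"deltas":{"type":"array"},"gripper":{"type":"number"}},"required":["deltas"]}

```bash
mkdir -p pics; cat > h.py <<'E'
import numpy as np, cv2
from cell import state, read_camera, job_done
def grab(n, save=None):
    d=read_camera(n)
    if save: cv2.imwrite('pics/'+save, d['color'][:,:,::-1])
    return d
def cloud(d):
    z=d['range_z'].astype(float); v,u=np.mgrid[:z.shape[0],:z.shape[1]]
    P=np.stack([(u-d['cx'])/d['fx']*z, -(v-d['cy'])/d['fy']*z, -z, np.ones_like(z)],-1)
    W=(P@np.array(d['extrinsics']).T)[...,:3]; W[z==0]=np.nan
    return W
E
python3 - <<'E'
from h import *
ims=[grab(n) for n in('scene','side','wrist')]
for n,d in zip('abc',ims): np.savez(f'{n}.npz',**d); print(np.round(d['extrinsics'],2).tolist(), d['fx'],(d['range_z']>0).mean())
cv2.imwrite('pics/1.png',ims[0]['color'][:,:,::-1])
cv2.imwrite('pics/2.png',ims[1]['color'][:,:,::-1])
cv2.imwrite('pics/3.png',ims[2]['color'][:,:,::-1])
print(state())
E
```

```text
[[0.45, 0.39, -0.8, -793.8], [-0.89, 0.18, -0.42, -741.61], [-0.02, 0.9, 0.43, 850.08], [0.0, 0.0, 0.0, 1.0]] 467.7199577983623 0.9960225423177084
[[0.92, 0.19, -0.34, 231.95], [-0.39, 0.48, -0.79, -842.37], [0.01, 0.85, 0.52, 675.66], [0.0, 0.0, 0.0, 1.0]] 348.06288029478094 0.9958852132161459
[[1.0, -0.0, 0.0, 625.31], [-0.0, 0.97, 0.25, 69.25], [-0.0, -0.25, 0.97, 385.31], [0.0, 0.0, 0.0, 1.0]] 265.3790853260449 0.9620920817057291
{'t': 0.15, 'joints': array([-1.05604314e-01,  4.91394582e-01,  1.55926239e+00, -4.73044025e-05,
        1.09171518e+00, -1.05598879e-01]), 'qvel': array([ 0.00030772, -0.0028768 , -0.00088591, -0.00126749, -0.00273669,
        0.00042752]), 'tau': array([ 3.16444048e-04, -6.12899423e+01, -2.58276522e+01,  6.91918633e-02,
        4.73701756e-02, -5.07232733e-05]), 'eef_pos': array([6.24855587e+02, 2.46598643e-02, 2.33228671e+02]), 'tcp_rot': array([-3.14081307e+00, -4.04335051e-05,  1.57081270e+00]), 'ft_force': array([ 0.5304632 , -0.03846182, -0.50291212]), 'moment': array([ 0.04211159,  0.02980669, -0.0080059 ]), 'grip_force': 0.0, 'opening': 1.002428755097715}
```

View pics/1.png

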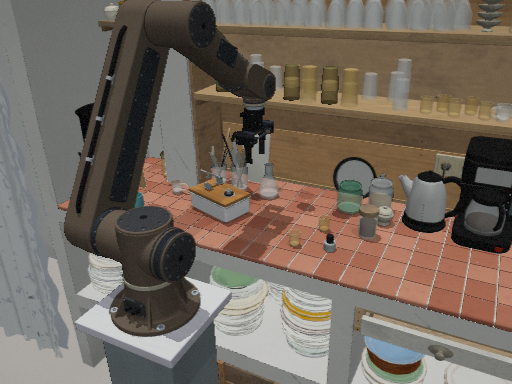

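View pics/2.png

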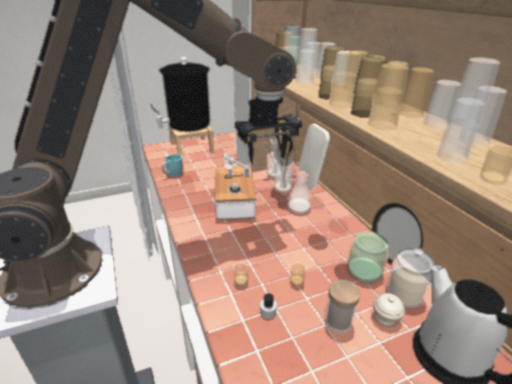

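View pics/3.png

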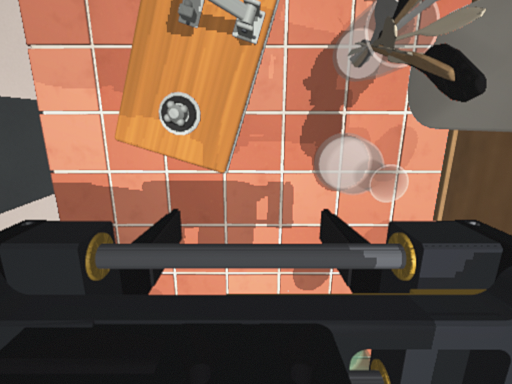

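Scene and side show the cap alone at scene (330,242) / side (268,306), glasses beside it. The wrist view shows the lid with the stud at (180,113) and the lever at the top edge near (220,15).

```bash
python3 - <<'E'
from h import *
L=lambda n:dict(np.load(n+'.npz'))
w=L('c');W=cloud(w)
# stud
R=W[85:140,155:205].reshape(-1,3); print('lid z',np.nanmedian(W[60:80,150:220,2]))
t=R[R[:,2]>98]; print('stud',len(t),t.mean(0),t[:,2].max())
# box rect
m=(W[...,2]>78)&(W[...,2]<92); m[200:]=0
P=W[m]; 
for q in [(125,138),(224,170)]: print(q, W[q[1]-4,q[0]+(2 if q[0]<150 else -2)])
# lid edges at rows: first/last u
lo=[];hi=[]
for r in range(40,130,6):
    u=np.where(m[r,:290])[0]; lo.append(W[r,u[0]+1]);hi.append(W[r,u[-1]-1])
for e in(lo,hi):
    e=np.array(e); p=np.polyfit(e[:,1],e[:,0],1); print('edge x=',p, np.degrees(np.arctan(p[0])), 'res',np.std(e[:,0]-np.polyval(p,e[:,1])))
# cap in side/scene
for n,(u,v) in (('a',(330,242)),('b',(268,306))):
    d=L(n);C=cloud(d);s=C[v-25:v+20,u-18:u+18].reshape(-1,3)
    k=s[(s[:,2]>6)&(s[:,2]<60)]
    top=k[k[:,2]>30]; print(n,'cap',len(k),np.median(k,0),'top',top.mean(0),top.min(0),top.max(0))
# all side heights of lever
d=L('b');C=cloud(d);k=C[150:200,210:262].reshape(-1,3);k=k[(k[:,2]>92)&(k[:,2]<175)]
np.set_printoptions(suppress=True,precision=0)
print(k[np.argsort(k[:,1])])
E
```

```text
lid z 86.07177461457468
stud 383 [549.65263099  77.4793723  106.409802  ] 111.27429197248625
(125, 138) [488.73971868  55.23179742  86.41210722]
(224, 170) [592.68222976  19.2628272   84.92648028]
edge x= [3.21627554e-01 4.58483127e+02] 17.8292215821435 res 0.5544886344967219
edge x= [3.18140634e-01 5.90609786e+02] 17.64798145121746 res 0.287929813565223
a cap 317 [ 485.63606687 -330.72606503   30.48642404] top [ 532.07569068 -315.02360505   42.44526361] [ 453.86637306 -361.71610633   30.03347016] [ 610.43579139 -267.65950897   59.34876057]
b cap 326 [ 473.52377104 -354.19297663   28.18779083] top [ 476.0216299  -349.54853891   46.72929798] [ 465.80779678 -363.13240706   30.08976306] [ 489.80436983 -334.41188141   56.6781169 ]
[[541.  57.  92.]
 [554.  57.  93.]
 [551.  58.  93.]
 [549.  60. 104.]
 [549.  60.  93.]
 [535.  60.  95.]
 [543.  63.  92.]
 [553.  63. 101.]
 [554.  64. 104.]
 [547.  65. 102.]
 [550.  65.  93.]
 [533.  65.  93.]
 [551.  66. 104.]
 [544.  66. 101.]
 [551.  66.  96.]
 [541.  67. 102.]
 [545.  68. 104.]
 [552.  68. 106.]
 [548.  68.  96.]
 [548.  68. 107.]
 [5
[... 3059 characters left out ...]
558. 182. 161.]
 [565. 182. 156.]
 [571. 182. 100.]
 [575. 182. 103.]
 [568. 183. 104.]
 [573. 184. 150.]
 [576. 185.  98.]
 [553. 187. 163.]
 [573. 187. 101.]
 [578. 187. 147.]
 [566. 188. 103.]
 [564. 189. 156.]
 [557. 189. 161.]
 [566. 190.  97.]
 [578. 191. 103.]
 [572. 191. 150.]
 [569. 191. 155.]
 [555. 192. 164.]
 [574. 192. 103.]
 [576. 192. 149.]
 [562. 193. 159.]
 [568. 195. 103.]
 [560. 198. 161.]
 [573. 200.  99.]
 [732. 300.  94.]
 [712. 302. 102.]
 [716. 302.  92.]
 [725. 303.  94.]
 [721. 304.  95.]
 [717. 304. 100.]
 [734. 305.  96.]
 [730. 306.  97.]
 [731. 306.  92.]
 [722. 306.  98.]
 [726. 307.  97.]
 [719. 308.  93.]
 [745. 309.  93.]
 [715. 309.  93.]
 [741. 310.  93.]]
```

>>> arm_command([
  {"dx": -0.006,"dy": 0.018,"dz": -0.004,"yaw": -1.8},
  {"dx": -0.006,"dy": 0.018,"dz": -0.004,"yaw": -1.8},
  {"dx": -0.006,"dy": 0.018,"dz": -0.004,"yaw": -1.8},
  {"dx": -0.006,"dy": 0.018,"dz": -0.004,"yaw": -1.8},
  {"dx": -0.006,"dy": 0.018,"dz": -0.004,"yaw": -1.8},
  {"dx": -0.006,"dy": 0.018,"dz": -0.004,"yaw": -1.8},
  {"dx": -0.006,"dy": 0.018,"dz": -0.004,"yaw": -1.8},
  {"dx": -0.006,"dy": 0.018,"dz": -0.004,"yaw": -1.8},
  {"dx": -0.006,"dy": 0.018,"dz": -0.004,"yaw": -1.8},
  {"dx": -0.006,"dy": 0.018,"dz": -0.004,"yaw": -1.8},
  {"dx": 0},
  {"dx": 0},
], gripper=0)

```text
$.deltas[10]: bad value
```

>>> arm_command([
  {"dx": -0.006,"dy": 0.018,"dz": -0.004,"yaw": -1.8},
  {"dx": -0.006,"dy": 0.018,"dz": -0.004,"yaw": -1.8},
  {"dx": -0.006,"dy": 0.018,"dz": -0.004,"yaw": -1.8},
  {"dx": -0.006,"dy": 0.018,"dz": -0.004,"yaw": -1.8},
  {"dx": -0.006,"dy": 0.018,"dz": -0.004,"yaw": -1.8},
  {"dx": -0.006,"dy": 0.018,"dz": -0.004,"yaw": -1.8},
  {"dx": -0.006,"dy": 0.018,"dz": -0.004,"yaw": -1.8},
  {"dx": -0.006,"dy": 0.018,"dz": -0.004,"yaw": -1.8},
  {"dx": -0.006,"dy": 0.018,"dz": -0.004,"yaw": -1.8},
  {"dx": -0.006,"dy": 0.018,"dz": -0.004,"yaw": -1.8},
  {"dx": 0.0,"dy": 0.0,"dz": 0.0,"yaw": 0.0},
  {"dx": 0.0,"dy": 0.0,"dz": 0.0,"yaw": 0.0},
], gripper=0.0)

```text
t: 1.35
eef_pos: [565.0, 180.0, 193.6]
tcp_rot: [-3.142, 0.0, 1.258]
ft_force: [0.0, -0.6, -0.8]
opening: 0.048
grip_force: 0.0
```

>>> arm_command([
  {"dx": 0.0,"dy": 0.002,"dz": -0.006,"yaw": 0.0},
  {"dx": 0.0,"dy": 0.0,"dz": -0.006,"yaw": 0.0},
  {"dx": -0.001,"dy": 0.0003,"dz": -0.004,"yaw": 0.0},
  {"dx": -0.001,"dy": 0.0003,"dz": -0.004,"yaw": 0.0},
  {"dx": -0.001,"dy": 0.0003,"dz": -0.004,"yaw": 0.0},
  {"dx": -0.001,"dy": 0.0003,"dz": -0.004,"yaw": 0.0},
  {"dx": -0.001,"dy": 0.0003,"dz": -0.004,"yaw": 0.0},
  {"dx": -0.001,"dy": 0.0003,"dz": -0.004,"yaw": 0.0},
  {"dx": -0.001,"dy": 0.0003,"dz": -0.004,"yaw": 0.0},
  {"dx": -0.001,"dy": 0.0003,"dz": -0.004,"yaw": 0.0},
  {"dx": -0.001,"dy": 0.0003,"dz": -0.004,"yaw": 0.0},
  {"dx": -0.001,"dy": 0.0003,"dz": -0.004,"yaw": 0.0},
])

```text
t: 2.55
eef_pos: [555.3, 185.1, 142.3]
tcp_rot: [3.14, -0.001, 1.257]
ft_force: [-2.1, -1.4, 11.5]
opening: 0.005
grip_force: 5.4
```

>>> arm_command([
  {"dx": -0.001,"dy": 0.0003,"dz": -0.003,"yaw": 0.0},
  {"dx": -0.001,"dy": 0.0003,"dz": -0.003,"yaw": 0.0},
  {"dx": -0.001,"dy": 0.0003,"dz": -0.002,"yaw": 0.0},
  {"dx": 0.0,"dy": 0.0,"dz": -0.002,"yaw": 0.0},
  {"dx": 0.0,"dy": 0.0,"dz": 0.0,"yaw": 0.0},
])

```text
t: 3.05
eef_pos: [552.0, 186.0, 131.3]
tcp_rot: [-3.141, 0.0, 1.257]
ft_force: [1.2, -1.0, 2.7]
opening: 0.003
grip_force: 1.2
```

>>> arm_command([
  {"dx": 0.0,"dy": 0.0,"dz": -0.001,"yaw": 0.0},
  {"dx": 0.0,"dy": 0.0,"dz": -0.001,"yaw": 0.0},
  {"dx": 0.0,"dy": 0.0,"dz": 0.0,"yaw": 0.0},
])

```text
t: 3.35
eef_pos: [552.0, 186.0, 129.6]
tcp_rot: [-3.142, 0.0, 1.257]
ft_force: [1.7, -0.2, 2.5]
opening: 0.009
grip_force: 1.4
```

>>> arm_command([
  {"dx": 0.0,"dy": 0.0,"dz": 0.006,"yaw": 0.0},
  {"dx": 0.0,"dy": 0.0,"dz": 0.015,"yaw": 0.0},
  {"dx": 0.0,"dy": -0.01,"dz": 0.02,"yaw": 0.0},
  {"dx": 0.0,"dy": -0.025,"dz": 0.02,"yaw": 0.0},
  {"dx": 0.0,"dy": -0.03,"dz": 0.02,"yaw": 0.0},
  {"dx": 0.0,"dy": -0.03,"dz": 0.02,"yaw": 0.0},
  {"dx": 0.0,"dy": -0.03,"dz": 0.0,"yaw": 0.0},
  {"dx": 0.0,"dy": -0.015,"dz": 0.0,"yaw": 0.0},
  {"dx": 0.0,"dy": 0.0,"dz": 0.0,"yaw": 0.0},
  {"dx": 0.0,"dy": 0.0,"dz": 0.0,"yaw": 0.0},
])

```text
t: 4.35
eef_pos: [551.8, 46.4, 230.3]
tcp_rot: [-3.141, 0.0, 1.256]
ft_force: [0.3, 0.2, 0.3]
opening: 0.001
grip_force: 0.0
```

```bash
python3 - <<'E'
from h import *
d=grab('wrist','4.png'); np.savez('d.npz',**d)
W=cloud(d); np.set_printoptions(suppress=True,precision=1)
m=(W[...,2]>94)&(W[...,2]<170); m[215:]=0
n,l,s,c=cv2.connectedComponentsWithStats(m.astype(np.uint8))
for i in range(1,n):
    if s[i,4]>60: q=W[l==i]; print(s[i],c[i],np.median(q,0),q.min(0),q.max(0))
E
```

```text
[ 391    0  109   55 3270] [437.   24.8] [740.6 139.5 122. ] [719.5 106.7  94. ] [798.4 175.6 170. ]
[ 184   30  110   42 3039] [231.4  50.1] [568.1 176.4 113.5] [530.8 149.7  94.1] [633.3 206.4 117.6]
[ 422  141   72   43 2203] [459.7 160.8] [758.6  11.9 123.7] [738.3  -6.9  94. ] [775.7  31.  140.8]
[223 143  32  33 444] [238.2 160.5] [548.7  78.4 105. ] [531.8  60.   94. ] [564.8  95.1 111.7]
```

View pics/4.png

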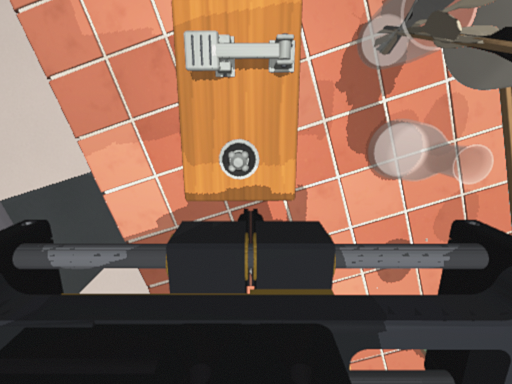

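The lever now lies level in its catch at (235,50), and the stud stands free at (238,160). Next I go to the cap.

>>> arm_command([
  {"dx": -0.002,"dy": -0.012,"dz": 0.0,"yaw": 0.0},
  {"dx": -0.005,"dy": -0.025,"dz": 0.0,"yaw": 0.0},
  {"dx": -0.005,"dy": -0.025,"dz": 0.0,"yaw": 0.0},
  {"dx": -0.005,"dy": -0.025,"dz": 0.0,"yaw": 0.0},
  {"dx": -0.005,"dy": -0.025,"dz": 0.0,"yaw": 0.0},
  {"dx": -0.005,"dy": -0.025,"dz": 0.0,"yaw": 0.0},
  {"dx": -0.005,"dy": -0.025,"dz": 0.0,"yaw": 0.0},
  {"dx": -0.005,"dy": -0.025,"dz": 0.0,"yaw": 0.0},
  {"dx": -0.005,"dy": -0.025,"dz": 0.0,"yaw": 0.0},
  {"dx": -0.005,"dy": -0.025,"dz": 0.0,"yaw": 0.0},
  {"dx": -0.005,"dy": -0.025,"dz": 0.0,"yaw": 0.0},
  {"dx": -0.005,"dy": -0.025,"dz": 0.0,"yaw": 0.0},
  {"dx": -0.005,"dy": -0.025,"dz": 0.0,"yaw": 0.0},
  {"dx": -0.005,"dy": -0.025,"dz": 0.0,"yaw": 0.0},
  {"dx": -0.005,"dy": -0.025,"dz": 0.0,"yaw": 0.0},
  {"dx": -0.005,"dy": -0.025,"dz": 0.0,"yaw": 0.0},
  {"dx": -0.005,"dy": -0.025,"dz": 0.0,"yaw": 0.0},
  {"dx": -0.005,"dy": -0.025,"dz": 0.0,"yaw": 0.0},
  {"dx": -0.005,"dy": -0.025,"dz": 0.0,"yaw": 0.0},
  {"dx": -0.003,"dy": -0.016,"dz": 0.0,"yaw": 0.0},
], gripper=0.06)

```text
t: 6.4
eef_pos: [456.6, -433.4, 230.3]
tcp_rot: [-3.141, -0.0, 1.257]
ft_force: [-0.2, 0.3, -0.6]
opening: 0.627
grip_force: 0.0
```

>>> arm_command([
  {"dx": 0.0,"dy": 0.0,"dz": 0.0,"yaw": 0.0},
  {"dx": 0.0,"dy": 0.0,"dz": 0.0,"yaw": 0.0},
])

```text
t: 6.6
eef_pos: [457.0, -431.5, 230.3]
tcp_rot: [-3.141, -0.001, 1.257]
ft_force: [-0.5, -0.2, 0.8]
opening: 0.629
grip_force: 0.0
```

```bash
python3 - <<'E'
from h import *
d=grab('wrist','5.png'); np.savez('e.npz',**d)
W=cloud(d); np.set_printoptions(suppress=True,precision=1)
print(state()['eef_pos'])
m=(W[...,2]>10)&(W[...,2]<170); m[215:]=0
n,l,s,c=cv2.connectedComponentsWithStats(m.astype(np.uint8))
for i in range(1,n):
    if s[i,4]>60:
        q=W[l==i]; print(s[i],c[i],q.min(0),q.max(0))
        t=q[q[:,2]>q[:,2].max()-6]; print('  top',t.min(0),t.max(0),t.mean(0))
E
```

```text
[ 457.2 -431.1  230.5]
[172   0  40  36 837] [192.9  15.7] [ 434.4 -247.7   10. ] [ 472.7 -210.3   54.4]
  top [ 434.4 -247.7   48.5] [ 472.7 -217.3   54.4] [ 451.2 -237.8   52. ]
[ 299    0   41   46 1136] [319.1  20.7] [ 567.7 -303.8   10. ] [ 607.3 -265.6   55.2]
  top [ 568.1 -303.6   49.2] [ 607.3 -265.6   55.2] [ 587.4 -285.6   51.9]
[ 429    0   83   50 3563] [469.9  21.6] [ 726.2 -366.8   10. ] [ 775.6 -297.4  105.8]
  top [ 737.  -340.4  101.9] [ 740.4 -336.3  105.8] [ 738.6 -338.1  103.7]
[ 338   46  174  126 9463] [432.1 124. ] [ 582.7 -495.3   10. ] [ 816.2 -378.9  109.3]
  top [ 582.7 -463.3  103.3] [ 648.  -398.   109.3] [ 614.8 -429.6  106.6]
[230  87  31  33 787] [244.9 103.1] [ 459.1 -362.3   25.9] [ 498.1 -322.8   57.5]
  top [ 467.3 -354.2   51.7] [ 490.1 -331.4   57.5] [ 478.6 -342.8   54.8]
[ 444  153   68   62 3237] [483.  188.3] [ 709.9 -581.8   10. ] [ 810.4 -514.3   95.4]
  top [ 729.2 -557.8   89.6] [ 735.8 -548.2   95.4] [ 732.  -553.7   91.5]
```

View pics/5.png

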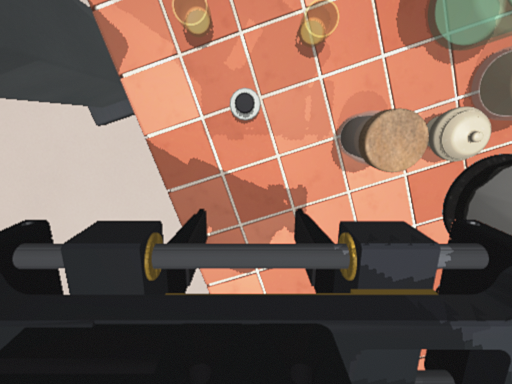

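The cap's knob is at (245,102), well clear of the glasses and the jar.

>>> arm_command([
  {"dx": 0.002,"dy": 0.01,"dz": -0.01,"yaw": 0.0},
  {"dx": 0.004,"dy": 0.016,"dz": -0.015,"yaw": 0.0},
  {"dx": 0.004,"dy": 0.018,"dz": -0.02,"yaw": 0.0},
  {"dx": 0.004,"dy": 0.018,"dz": -0.02,"yaw": 0.0},
  {"dx": 0.004,"dy": 0.016,"dz": -0.02,"yaw": 0.0},
  {"dx": 0.0035,"dy": 0.0107,"dz": -0.02,"yaw": 0.0},
  {"dx": 0.0,"dy": 0.0,"dz": -0.02,"yaw": 0.0},
  {"dx": 0.0,"dy": 0.0,"dz": -0.02,"yaw": 0.0},
  {"dx": 0.0,"dy": 0.0,"dz": -0.015,"yaw": 0.0},
  {"dx": 0.0,"dy": 0.0,"dz": -0.015,"yaw": 0.0},
  {"dx": 0.0,"dy": 0.0,"dz": -0.005,"yaw": 0.0},
  {"dx": 0.0,"dy": 0.0,"dz": 0.0,"yaw": 0.0},
  {"dx": 0.0,"dy": 0.0,"dz": 0.0,"yaw": 0.0},
])

```text
t: 7.95
eef_pos: [478.8, -343.0, 51.2]
tcp_rot: [3.141, 0.0, 1.257]
ft_force: [-0.1, -0.2, 0.2]
opening: 0.631
grip_force: 0.0
```

>>> arm_command([
  {"dx": 0.0,"dy": 0.0,"dz": -0.0015,"yaw": 0.0},
  {"dx": 0.0,"dy": 0.0,"dz": 0.0,"yaw": 0.0},
  {"dx": 0.0,"dy": 0.0,"dz": 0.0,"yaw": 0.0},
  {"dx": 0.0,"dy": 0.0,"dz": 0.0,"yaw": 0.0},
  {"dx": 0.0,"dy": 0.0,"dz": 0.0,"yaw": 0.0},
  {"dx": 0.0,"dy": 0.0,"dz": 0.0,"yaw": 0.0},
  {"dx": 0.0,"dy": 0.0,"dz": 0.0,"yaw": 0.0},
  {"dx": 0.0,"dy": 0.0,"dz": 0.0,"yaw": 0.0},
], gripper=0.0)

```text
t: 8.75
eef_pos: [478.5, -343.4, 49.2]
tcp_rot: [3.141, 0.0, 1.257]
ft_force: [0.1, -0.0, 0.6]
opening: 0.24
grip_force: 30.0
```

>>> arm_command([
  {"dx": 0.0,"dy": 0.0,"dz": 0.01,"yaw": 0.0},
  {"dx": 0.0,"dy": 0.0,"dz": 0.025,"yaw": 0.0},
  {"dx": 0.0,"dy": 0.0,"dz": 0.025,"yaw": 0.0},
  {"dx": 0.0,"dy": 0.0,"dz": 0.025,"yaw": 0.0},
  {"dx": 0.0,"dy": 0.0,"dz": 0.025,"yaw": 0.0},
  {"dx": 0.0,"dy": 0.011,"dz": 0.025,"yaw": 0.0},
  {"dx": 0.005,"dy": 0.025,"dz": 0.015,"yaw": 0.0},
  {"dx": 0.005,"dy": 0.03,"dz": 0.0,"yaw": 0.0},
  {"dx": 0.005,"dy": 0.03,"dz": 0.0,"yaw": 0.0},
  {"dx": 0.005,"dy": 0.03,"dz": 0.0,"yaw": 0.0},
  {"dx": 0.005,"dy": 0.03,"dz": 0.0,"yaw": 0.0},
  {"dx": 0.005,"dy": 0.03,"dz": 0.0,"yaw": 0.0},
  {"dx": 0.005,"dy": 0.03,"dz": 0.0,"yaw": 0.0},
  {"dx": 0.005,"dy": 0.03,"dz": 0.0,"yaw": 0.0},
  {"dx": 0.005,"dy": 0.03,"dz": 0.0,"yaw": 0.0},
  {"dx": 0.005,"dy": 0.03,"dz": 0.0,"yaw": 0.0},
  {"dx": 0.005,"dy": 0.03,"dz": 0.0,"yaw": 0.0},
  {"dx": 0.005,"dy": 0.03,"dz": 0.0,"yaw": 0.0},
  {"dx": 0.005,"dy": 0.03,"dz": 0.0,"yaw": 0.0},
  {"dx": 0.005,"dy": 0.025,"dz": 0.0,"yaw": 0.0},
])

```text
t: 10.75
eef_pos: [548.5, 79.2, 199.9]
tcp_rot: [3.141, -0.0, 1.257]
ft_force: [0.2, -0.3, -0.6]
opening: 0.242
grip_force: 30.0
```

>>> arm_command([
  {"dx": 0.0,"dy": 0.0,"dz": -0.03,"yaw": 0.0},
  {"dx": 0.0,"dy": 0.0,"dz": -0.015,"yaw": 0.0},
  {"dx": 0.0,"dy": 0.0,"dz": 0.0,"yaw": 0.0},
  {"dx": 0.0,"dy": 0.0,"dz": 0.0,"yaw": 0.0},
])

```text
t: 11.15
eef_pos: [548.7, 77.6, 154.9]
tcp_rot: [3.141, -0.0, 1.257]
ft_force: [-0.1, -0.2, 0.0]
opening: 0.238
grip_force: 30.0
```

```bash
python3 - <<'E'
from h import *
st=state(); print(st['eef_pos'],st['opening'],st['ft_force'])
b=grab('side'); a=grab('scene'); w=grab('wrist')
c1=cv2.resize(b['color'][120:220,190:300],None,fx=3.6,fy=3.6,interpolation=3)
c2=cv2.resize(a['color'][130:230,180:290],None,fx=3.6,fy=3.6,interpolation=3)
cv2.imwrite('pics/6.png',np.hstack([c1,c2])[:,:,::-1])
# wrist: anything of stud/cap visible
W=cloud(w); np.savez('f.npz',**w)
E
```

```text
[548.65525006  77.58468181 154.91929894] 0.23791519014371376 [-0.08736962 -0.20699023  0.00919983]
```

View pics/6.png

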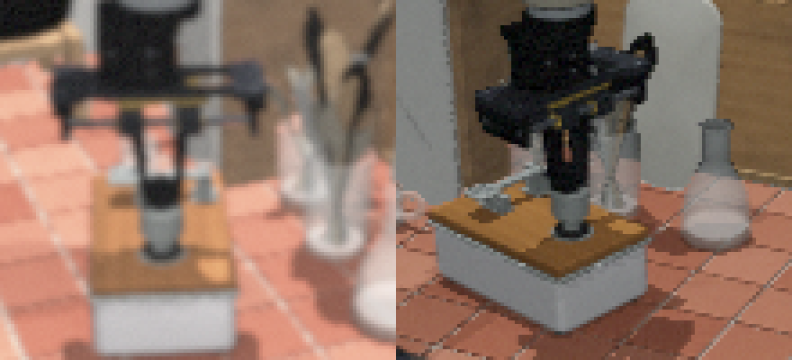

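Both views show the cap centred over the stud, at (162,225) on the left and (572,215) on the right, with its mouth just over the stud tip. Now I press.

>>> arm_command([
  {"dx": 0.0003,"dy": 0.0,"dz": -0.002,"yaw": 0.0},
  {"dx": 0.0,"dy": 0.0,"dz": -0.001,"yaw": 0.0},
  {"dx": 0.0,"dy": 0.0,"dz": -0.001,"yaw": 0.0},
  {"dx": 0.0,"dy": 0.0,"dz": -0.001,"yaw": 0.0},
])

```text
t: 11.7
eef_pos: [549.2, 77.5, 150.2]
tcp_rot: [3.14, -0.0, 1.257]
ft_force: [-1.3, -0.3, 7.7]
opening: 0.239
grip_force: 30.0
```

>>> arm_command([
  {"dx": 0.0,"dy": 0.0,"dz": -0.001,"yaw": 0.0},
  {"dx": 0.0,"dy": 0.0,"dz": -0.001,"yaw": 0.0},
  {"dx": 0.0,"dy": 0.0,"dz": -0.001,"yaw": 0.0},
])

```text
t: 12.0
eef_pos: [548.7, 77.5, 146.3]
tcp_rot: [3.141, 0.0, 1.257]
ft_force: [-1.1, -0.4, -0.3]
opening: 0.24
grip_force: 30.0
```

>>> arm_command([
  {"dx": 0.0,"dy": 0.0,"dz": -0.001,"yaw": 0.0},
  {"dx": 0.0,"dy": 0.0,"dz": -0.001,"yaw": 0.0},
  {"dx": 0.0,"dy": 0.0,"dz": -0.001,"yaw": 0.0},
])

```text
t: 12.3
eef_pos: [548.5, 77.5, 142.7]
tcp_rot: [-3.141, 0.0, 1.257]
ft_force: [-0.7, -1.5, -2.1]
opening: 0.239
grip_force: 30.0
```

Force peaked and then fell, so the cap clicked. I go on to squeeze the ring.

>>> arm_command([
  {"dx": 0.0,"dy": 0.0,"dz": -0.001,"yaw": 0.0},
  {"dx": 0.0,"dy": 0.0,"dz": -0.001,"yaw": 0.0},
  {"dx": 0.0,"dy": 0.0,"dz": -0.001,"yaw": 0.0},
  {"dx": 0.0,"dy": 0.0,"dz": 0.0,"yaw": 0.0},
  {"dx": 0.0,"dy": 0.0,"dz": 0.0,"yaw": 0.0},
])

```text
t: 12.8
eef_pos: [549.0, 77.7, 140.4]
tcp_rot: [3.141, -0.0, 1.257]
ft_force: [-0.7, -1.0, 2.8]
opening: 0.24
grip_force: 30.0
```

>>> arm_command([
  {"dx": 0.0,"dy": 0.0,"dz": -0.001,"yaw": 0.0},
  {"dx": 0.0,"dy": 0.0,"dz": -0.0005,"yaw": 0.0},
  {"dx": 0.0,"dy": 0.0,"dz": 0.0,"yaw": 0.0},
  {"dx": 0.0,"dy": 0.0,"dz": 0.0,"yaw": 0.0},
])

```text
t: 13.2
eef_pos: [548.9, 77.7, 138.9]
tcp_rot: [3.141, -0.0, 1.257]
ft_force: [-1.2, -0.0, 5.7]
opening: 0.24
grip_force: 30.0
```

>>> arm_command([
  {"dx": 0.0,"dy": 0.0,"dz": -0.001,"yaw": 0.0},
  {"dx": 0.0,"dy": 0.0,"dz": -0.0007,"yaw": 0.0},
  {"dx": 0.0,"dy": 0.0,"dz": 0.0,"yaw": 0.0},
  {"dx": 0.0,"dy": 0.0,"dz": 0.0,"yaw": 0.0},
  {"dx": 0.0,"dy": 0.0,"dz": 0.0,"yaw": 0.0},
])

```text
t: 13.7
eef_pos: [549.0, 77.7, 137.5]
tcp_rot: [3.141, -0.0, 1.257]
ft_force: [-2.3, 0.2, 8.8]
opening: 0.24
grip_force: 30.0
```

```bash
python3 - <<'E'
from h import *
b=grab('side'); a=grab('scene'); w=grab('wrist')
st=state(); print(st['eef_pos'],st['opening'],st['ft_force'])
c1=cv2.resize(b['color'][120:220,190:300],None,fx=3.6,fy=3.6,interpolation=3)
c2=cv2.resize(a['color'][130:230,180:290],None,fx=3.6,fy=3.6,interpolation=3)
cv2.imwrite('pics/7.png',np.hstack([c1,c2])[:,:,::-1])
W=cloud(w); q=W[:200].reshape(-1,3)
# pad height now: within 12 mm of expected pad point
k=q[(np.hypot(q[:,0]-551,q[:,1]-187)<12)]; print('pad z',np.nanmedian(k[:,2]),len(k))
E
```

```text
[548.98694688  77.72316559 137.48323597] 0.24380313775519985 [-1.66880325  0.18447651  8.24789704]
pad z 113.92218240373532 1324
```

View pics/7.png

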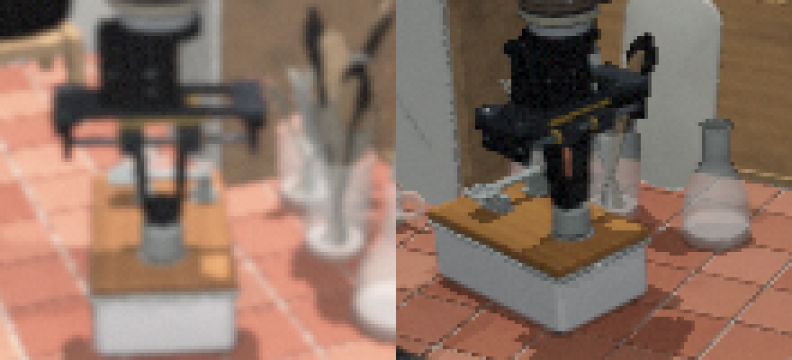

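The cap sits fully down on the ring, at (162,240) on the left and (572,225) on the right. The lever is still level, its pad about 28 mm above the lid, and the push is about 8 N. I'm handing in.

```bash
python3 -c "
from h import *
print(job_done())"
```

```text
the job is handed in; nothing more can be done
None
```

I handed the job in at about 14 s: the lever is locked by its catch, and the cap is snapped on the stud, still held and pressed about 8 N (roughly 4 mm) into the ring; no glass, cup, mug, jar or carafe was touched.

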